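# Tighten the green mast foot's deep nut at the radio desk

### The arm

A 7-joint arm with a two-finger parallel gripper is mounted at the origin on the work surface. World frame = base frame: x ahead of the robot, y to its left, z up, the work surface at z = 0. Lengths are in m, angles in rad, forces in N, time in s.
With the tool pointing down it reaches from about 0.425 to 0.975 m from the base axis. Payload 16.7 kg.
Tool frame: the origin (TCP) lies at the very end of the fingers, on their centre line; the grasp point (between the pads) lies 19 mm behind it; z points along the fingers, y is the direction in which the jaws open and shut (so a half turn about z gives the same grasp; the last joint's range is limited). The gripper opens to 85 mm and grips with 20 to 120 N. Pads are 22 mm wide; open, the fingers measure 114 mm over their backs; the gripper's body (76 mm by 85 mm) begins 54 mm behind the grasp point. The pads swing forward as they close: fully open they stand 13 mm farther back than shut.
Start: joints at [1.042, 0.426, 0.074, 1.606, -0.034, 1.111, -0.067], TCP at [0.25, -0.627, 0.202] pointing down, gripper open.
Joint ranges: [-2.85, 2.85], [-0.5, 2.14], [-1.23, 1.37], [0.21, 2.46], [-1.02, 4.16], [0.16, 2.05], [-2.73, 2.73]. Speed limits (rad/s): [1.89, 1.89, 2.39, 2.39, 3.01, 3.01, 3.01].

### API

Orientations are given as a 3x3 rotation matrix whose columns are the frame's x, y, z axes.
In Python, from bench import telemetry, optics, workorder gives the robot as it stands. The module is installed in compiled form; this text tells all that it offers.
- The arm moves only by the tool apply_moves, never from a script. Its argument "increments" is a list that holds one entry, the list of rows, each a list of 7 numbers: the gripper command: -1 is shut, 1 is fully open, values between are in proportion, then the shift along the tool's x, y, z in cm, then the turn, a rotation vector about the tool's x, y, z in degrees. In form: [[[grip, tx, ty, tz, ax, ay, az], ...]]. A call has 1 to 10 rows; each row is the pose to reach, as a shift and turn from the pose measured when the call began, along the tool's axes at that moment; what a row does not reach only later rows make up. A row lasts 1/10 s, in which the tool goes at most 50 mm and 8.59 degrees, less where a joint would pass 70% of its speed; a pose out of reach is approached as far as the arm can. A call with a gripper value outside its range is refused whole. The fingers move at their own pace and stop on an object; "force" is the grip in N (left out, the last holds). Time passes only in rows, so rows that repeat a pose let the fingers close. It gives the time, the measured TCP pose, the force and the opening at its end, in the units of the state.
- telemetry.state(): the state, without advancing time (a new reading comes with each control period).
- optics.snapshot(name): name is "side" or "top" or "wrist"; returns a dict with "color" (420x560x3 uint8, blue, green, red), "fov_y" (degrees; the focal length in pixels is half the picture's height over the tangent of half this angle, whatever the lens; pixels are square), "cx", "cy" (the principal point, pixels), "dist_coeffs" ([k1, k2, p1, p2, k3] as OpenCV has them; the pictures are not rectified), "R" (3x3) and "t" (3): a world point X has camera coordinates R X + t. Camera axes: x right, y down, z forward; pixel columns grow to the right and rows downward; lengths in m; the calibration is good to about 2 mm. A picture is of the moment at which its call begins. There is no depth.
- workorder.finish_job(): hands the job in, once; it reports no verdict.
Trained networks look in the newest picture that a camera, given by its name, has taken for a name from the list of things; names that differ only in an ending like _2 or _b are one class to them, and where a whole thing is asked for, a point or a joint stands for the part that bears it (a point fixed in the world has none). Each returns a list of dicts, best first, with "p" (0 to 1); they miss things now and then, are a little off and sometimes report something else, mostly with a low value. They report only what shows in the picture. A call takes as long as a camera call. They do not tell look-alikes from the thing itself.
- optics.recognise(thing, camera): "location" ([x, y, z] in m, in world coordinates, good to about 4 mm: the middle of the surface that is visible of it).
The state is a dict: "clock": time; "q": joint angles; "qd": joint speeds; "tau": joint torques, N m; "eef_pos": TCP position; "eef_rot": TCP orientation; "wrist_force": force on the tool from outside, world axes, zero at the start; "ft_torque": the same for the moment, N m; "gripper_width": finger opening in m.
Only numpy, scipy, OpenCV 4.12 (cv2) and the standard library are available. Lean on these libraries where they do the work, as an engineer would, in place of code of your own. Each camera call takes 0.05 s, during which the arm holds its last target.

### The job

Tighten the nut deep inside the green-collared mast foot: take the long socket extension standing in it by its handle and turn it clockwise, seen from above, until the handle's red end points at the white mark on the green collar. Leave the extension seated on its nut and let go; leave the extension in the blue-collared foot as it is.

Things in the scene. Friction and masses are not known exactly. Their poses are not given: they have to be found in the camera images.
- green_extension: Loose 0.3 kg socket extension upright in the green-collared foot's bore, on the nut. Origin: its lower end on the axis, 15 mm above the table; z up. On top a black blade handle 64 mm long (x), 16 thick (y), 116 to 156 mm above the origin, +x end red: pinch across the 16 mm at the middle. Shaft 14 mm; 36 mm disc and 33 mm socket in the bore. Fits the nut with 6 deg play; 16 mm up, it is off.
- green_mark (a point): White bar 7 mm wide on the fixed green collar (92 mm across, top 111 mm above the table) around the bore's mouth. Point: on the bar, 46 mm out from the bore's axis, 110 mm above the table; x points level outward from the bore's axis, z up. At the start the red end is 43 to 72 deg counter-clockwise of it from above; turn clockwise until the extension's x is parallel to this x.
- green_nut (a joint): Turn of the 20 mm square nut at the bottom of the green foot's bore (42 mm wide, 85 deep; foot fixed, grey, column 76 mm wide, 100 tall, on a 130 mm round base). rad, 0 at the start, grows clockwise seen from above. Steady friction 0.06 N m; stays where left; stops at 1.75, beyond the mark.
- blue_red_end (a point): Bystander: the other, like extension, in the like foot with a blue collar, also short of its mark. Point: middle of the red end face of its handle, 32 mm from its axis, 151 mm above the table; x points outward along the blade.
There are look-alikes about, which are no part of the job. Leave any turquoise look-alike of the green_extension alone. Leave any orange look-alike of the part that bears green_nut alone.

How it is judged:
At the end, for the whole second after the job is handed in: The green foot's nut has been turned at least 0.4 rad clockwise from its start, and its extension's red end points along the white mark within 0.2 rad (11 degrees); the extension still stands seated in the bore (not raised by more than about 10 mm, leaning less than 0.15 rad), at rest and released (angle between the x axis of green_extension and the x axis of green_mark, either way round below 0.2 rad and x of green_mark in the frame of green_extension above 0.03 m and z of green_mark in the frame of green_extension above 0.085 m and angle between green_extension's own z axis and vertical below 0.15 rad and value of joint green_nut above 0.4 rad and linear speed of green_extension below 0.02 m/s and angular speed of green_extension below 0.1 rad/s); the robot touches nothing.
It fails at once if the extension in the blue-collared foot is turned or moved by more than 15 mm at its red end (distance of blue_red_end from where it was at the start of the episode above 0.015 m).
It also fails if it takes over 32 s, if anything falls off the work surface, if the arm or the gripper's body presses on something with over 40 N, if the wrist force passes 120 N, or if a joint passes its speed limit or range.

## Working session

There is one attempt and no reset: what is moved stays moved. The work goes in short steps, Python scripts to look and compute and a tool call to move; the robot and the scene stay as the last step left them, time stands still between calls to the robot, and variables do not carry over. Pictures are saved under pics/ and viewed, and the job is handed in when it is done.

Besides the shell and the picture viewer there is one more tool, called by a JSON object that holds its "op" and its "data", one argument or row to a line. apply_moves: Moves the arm, as the interface text tells. Its arguments: {"type":"object","properties":{"increments":{"type":"array","items":{"type":"array","items":{"type":"array","items":{"type":"number"}}}},"force":{"type":"number"}},"required":["increments"]}

```bash
mkdir -p pics
cat > h.py <<'E'
import numpy as np,cv2
from bench import telemetry,optics,workorder
def snap(n,f):
    s=optics.snapshot(n); cv2.imwrite('pics/'+f+'.png',s['color'])
    np.save('pics/'+f+'.npy',s,allow_pickle=True); return s
def K(s):
    f=s['color'].shape[0]/2/np.tan(np.radians(s['fov_y'])/2)
    return np.array([[f,0,s['cx']],[0,f,s['cy']],[0,0,1.]])
def ray(s,uv,z):
    p=cv2.undistortPoints(np.array([[uv]],float),K(s),np.array(s['dist_coeffs'],float))[0,0]
    R=np.array(s['R']);t=np.array(s['t'])
    d=R.T@np.array([p[0],p[1],1]);c=-R.T@t
    return c+d*(z-c[2])/d[2]
def proj(s,X):
    r=cv2.Rodrigues(np.array(s['R'],float))[0]
    return cv2.projectPoints(np.array(X,float).reshape(-1,1,3),r,np.array(s['t'],float),K(s),np.array(s['dist_coeffs'],float))[0][:,0]
E
python3 - <<'E'
from h import *
for n in['top','side']:
    snap(n,n+'0')
    for th in['green_extension','green_nut','blue_red_end']:
        for d in optics.recognise(th,n): print(n,th,np.round(d['location'],3),round(d['p'],2))
st=telemetry.state();print({k:np.round(v,3).tolist() for k,v in st.items()})
E
```

```text
top green_extension [ 0.352 -0.1    0.159] 0.95
top green_extension [ 0.482 -0.136  0.108] 0.68
top green_extension [ 0.484 -0.142  0.168] 0.66
top blue_red_end [0.497 0.215 0.164] 0.67
side green_extension [ 0.48  -0.136  0.152] 0.9
side green_extension [ 0.343 -0.098  0.12 ] 0.83
side blue_red_end [0.499 0.219 0.168] 0.88
{'clock': 0.4, 'q': [1.041, 0.426, 0.074, 1.606, -0.034, 1.111, -0.067], 'qd': [0.001, 0.0, 0.0, 0.001, 0.001, -0.001, -0.002], 'tau': [-0.003, -94.861, 3.752, -46.339, 0.019, 0.004, 0.0], 'eef_pos': [0.25, -0.627, 0.202], 'eef_rot': [[0.929, 0.371, -0.0], [0.371, -0.929, 0.0], [0.0, -0.0, -1.0]], 'wrist_force': [-0.413, -0.162, -0.899], 'ft_torque': [-0.032, 0.014, 0.044], 'gripper_width': 0.085}
```

View pics/top0.png

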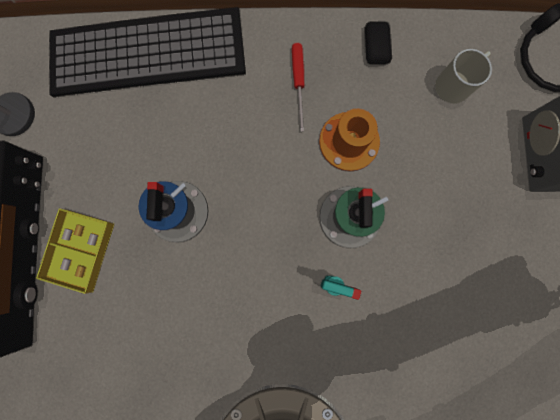

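View pics/side0.png

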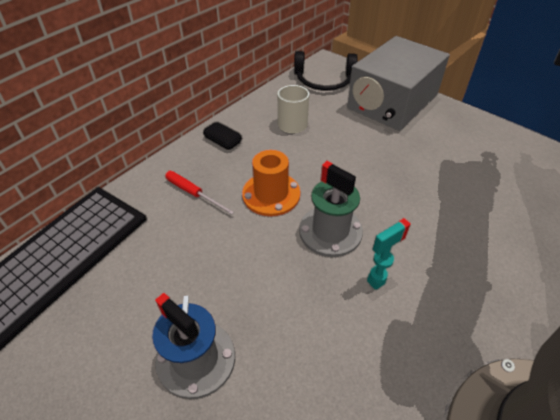

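Run:
```python
from h import *
a=cv2.imread('pics/top0.png')[170:250,310:400];b=cv2.imread('pics/side0.png')[150:260,290:370]
a=cv2.resize(a,None,fx=6,fy=6,interpolation=2);cv2.imwrite('pics/ca.png',a)
b=cv2.resize(b,None,fx=5,fy=5,interpolation=2);cv2.imwrite('pics/cb.png',b)
```

```text
(no output)
```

View pics/ca.png

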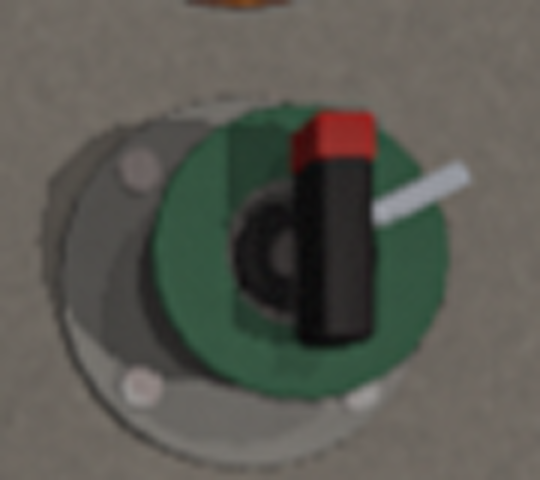

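View pics/cb.png

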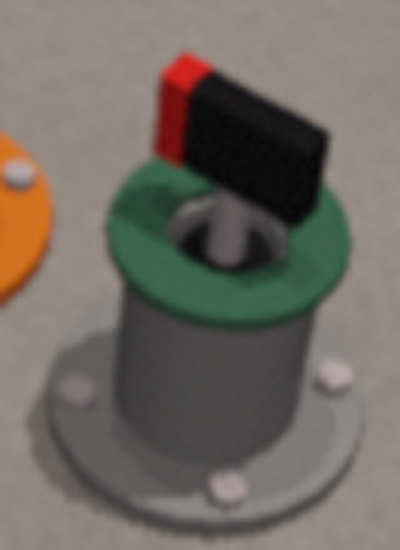

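Run:
```python
from h import *
s=np.load('pics/top0.npy',allow_pickle=True).item()
px=lambda u,v:(310+(u+.5)/6-.5,170+(v+.5)/6-.5)
im=s['color'].astype(int)
m=((im[...,1]>im[...,2]*1.25)&(im[...,1]>im[...,0]*1.1)).astype(np.uint8)
m[:170]=0;m[250:]=0;m[:,:310]=0;m[:,400:]=0
c=max(cv2.findContours(m,0,1)[0],key=cv2.contourArea)
h=cv2.convexHull(c)[:,0].astype(float)
w=np.array([ray(s,p,.111)[:2] for p in h])
from scipy.optimize import least_squares
r=least_squares(lambda q:np.hypot(*(w-q[:2]).T)-.046,[.48,-.136],loss='soft_l1',f_scale=.001);print('axis',r.x,np.abs(r.fun).max())
C=r.x
for n,p in dict(outer=(462,168),inner=(378,215)).items():
    q=ray(s,px(*p),.111)[:2];print(n,q,np.degrees(np.arctan2(*(q-C)[::-1])))
P={}
for n,p in dict(rl=(323,113),rr=(375,114),bl=(325,336),br=(372,335)).items():
    P[n]=ray(s,px(*p),.171)[:2];print(n,P[n])
a=(P['rl']+P['rr'])/2;b=(P['bl']+P['br'])/2
print('mid',(a+b)/2,np.linalg.norm(a-b),np.degrees(np.arctan2(*(a-b)[::-1])))
print('cam',-np.array(s['R']).T@s['t'])
```

```text
axis [ 0.48505584 -0.14470516] 0.003181225902399179
outer [ 0.5095791  -0.19578666] -64.35522220018076
inner [ 0.49525782 -0.16935839] -67.51928716128342
rl [ 0.51670485 -0.14031798]
rr [ 0.51634522 -0.15495546]
bl [ 0.45424418 -0.13881758]
br [ 0.45441712 -0.15190762]
mid [ 0.48542784 -0.14649966] 0.06223594472811939 -2.0940722618861414
cam [ 0.40980174 -0.00085477  0.80337459]
```

{"op": "apply_moves", "data": {
  "increments": [
    [[1, 1, -1, -3, 0, 0, -5], [1, 4, -3.6, -5, 0, 0, -13], [1, 7, -6.4, -7, 0, 0, -21], [1, 10, -9.2, -8, 0, 0, -29], [1, 13.5, -12.2, -9, 0, 0, -37], [1, 17, -15.4, -10, 0, 0, -45], [1, 20.5, -18.6, -10, 0, 0, -53], [1, 24, -21.8, -10, 0, 0, -61], [1, 27.5, -25, -10, 0, 0, -69], [1, 31, -28, -10, 0, 0, -77]]
  ]
}}

```text
clock: 1.4
eef_pos: [0.4347, -0.25, 0.3021]
eef_rot: [[-0.158, 0.987, 0.0], [0.987, 0.158, -0.0], [-0.0, 0.0, -1.0]]
wrist_force: [0.5, -1.0, -1.2]
gripper_width: 0.0853
```

{"op": "apply_moves", "data": {
  "increments": [
    [[1, 1.5, 1, 0, 0, 0, -8], [1, 3, 2, 0, 0, 0, -16], [1, 4.5, 3, 0, 0, 0, -24], [1, 6, 4, 0, 0, 0, -32], [1, 7, 5, 1, 0, 0, -40], [1, 8, 5.7, 2, 0, 0, -48], [1, 8.8, 6.2, 3, 0, 0, -56], [1, 9.4, 6.6, 4, 0, 0, -64], [1, 9.4, 6.6, 4, 0, 0, -72], [1, 9.4, 6.6, 4, 0, 0, -79]]
  ]
}}

```text
clock: 2.4
eef_pos: [0.485, -0.1465, 0.2618]
eef_rot: [[-1.0, 0.027, 0.0], [0.027, 1.0, -0.0], [-0.0, -0.0, -1.0]]
wrist_force: [0.8, -0.1, 0.2]
gripper_width: 0.085
```

Run:
```python
from h import *
s=snap('wrist','w1');st=telemetry.state();print(st['clock'],st['eef_pos'],np.round(st['eef_rot'],3),np.round(st['q'],2))
print(np.round(proj(s,[[.4851,-.1447,.111],[.4854,-.1465,.171]])))
```

```text
2.45 [ 0.48503572 -0.14661576  0.26193261] [[-1.    0.02  0.  ]
 [ 0.02  1.   -0.  ]
 [-0.   -0.   -1.  ]] [ 0.65  0.13 -0.53  1.88  0.07  1.15  1.65]
[[278. 191.]
 [276. 205.]]
```

View pics/w1.png

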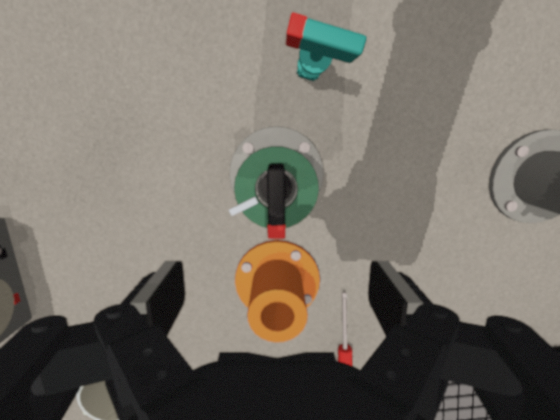

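Run:
```python
from h import *
a=cv2.imread('pics/w1.png')[135:250,225:330]
cv2.imwrite('pics/w1c.png',cv2.resize(a,None,fx=5,fy=5,interpolation=2))
```

```text
(no output)
```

View pics/w1c.png

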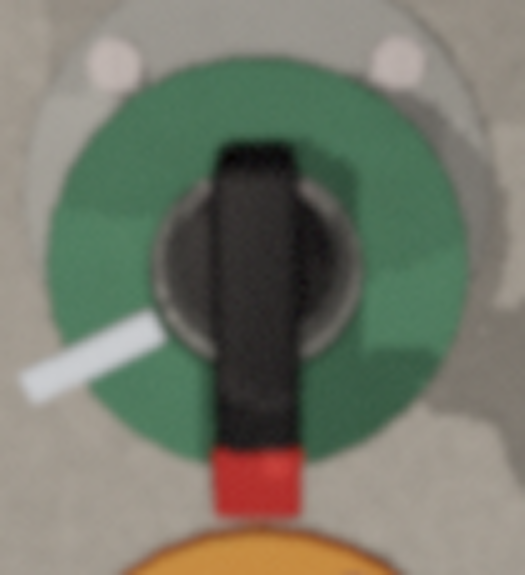

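Run:
```python
from h import *
s=np.load('pics/w1.npy',allow_pickle=True).item()
px=lambda u,v:(225+(u+.5)/5-.5,135+(v+.5)/5-.5)
im=s['color'].astype(int)
m=((im[...,1]>im[...,2]*1.15)&(im[...,1]>im[...,0]*1.1)).astype(np.uint8)
m[:140]=0;m[235:]=0;m[:,:225]=0;m[:,330:]=0
c=max(cv2.findContours(m,0,1)[0],key=cv2.contourArea)
h=cv2.convexHull(c)[:,0].astype(float)
w=np.array([ray(s,p,.111)[:2] for p in h])
from scipy.optimize import least_squares
r=least_squares(lambda q:np.hypot(*(w-q[:2]).T)-.046,[.48,-.136],loss='soft_l1',f_scale=.001);print('axis',r.x,np.abs(r.fun).max())
C=r.x
Q=[ray(s,px(*p),.111)[:2] for p in((28,386),(158,328))]
ang=lambda d:np.degrees(np.arctan2(d[1],d[0]))
print(ang(Q[0]-C),ang(Q[1]-C),ang(Q[0]-Q[1]))
P=[ray(s,px(*p),.171)[:2] for p in((215,515),(301,515),(217,167),(295,167))]
a=(P[0]+P[1])/2;b=(P[2]+P[3])/2
print(P,'mid',(a+b)/2,np.linalg.norm(a-b),ang(a-b))
```

```text
axis [ 0.48396291 -0.14727044] 0.003299712334281779
-65.10808562008707 -62.51194314794835 -67.07953659091156
[array([ 0.51543358, -0.15515889]), array([ 0.51585944, -0.13957413]), array([ 0.45239509, -0.152597  ]), array([ 0.4527601 , -0.13933083])] mid [ 0.48411205 -0.14666521] 0.0630845148329295 -1.2739984246675993
```

{"op": "apply_moves", "data": {
  "increments": [
    [[1, 0, 0, 3, 0, 0, 0], [1, 0, 0, 6, 0, 0, 0], [1, 0, 0, 8.5, 0, 0, 0], [1, 0, 0, 10.5, 0, 0, 0], [1, 0, 0, 12, 0, 0, 0], [1, 0, 0, 13, 0, 0, 0], [1, 0, 0, 13.2, 0, 0, 0], [1, 0, 0, 13.2, 0, 0, 0]]
  ]
}}

```text
clock: 3.25
eef_pos: [0.4852, -0.1467, 0.1302]
eef_rot: [[-1.0, 0.021, 0.0], [0.021, 1.0, -0.0], [-0.0, -0.0, -1.0]]
wrist_force: [-0.9, -0.3, -0.1]
gripper_width: 0.0853
```

{"op": "apply_moves", "data": {
  "increments": [
    [[-0.3, 0, 0, 0, 0, 0, 0], [-0.5, 0, 0, 0, 0, 0, 0], [-0.7, 0, 0, 0, 0, 0, 0], [-1, 0, 0, 0, 0, 0, 0], [-1, 0, 0, 0, 0, 0, 0], [-1, 0, 0, 0, 0, 0, 0], [-1, 0, 0, 0, 0, 0, 0], [-1, 0, 0, 0, 0, 0, 0]]
  ],
  "force": 40
}}

```text
clock: 4.05
eef_pos: [0.4855, -0.1468, 0.1305]
eef_rot: [[-1.0, 0.021, 0.001], [0.021, 1.0, -0.001], [-0.001, -0.001, -1.0]]
wrist_force: [0.3, 0.4, 6.1]
gripper_width: 0.0145
```

Run:
```python
from h import *
s=snap('side','s2');st=telemetry.state();print(st['clock'],st['eef_pos'],np.round(st['eef_rot'],3),st['wrist_force'],st['ft_torque'],st['gripper_width'])
cv2.imwrite('pics/s2c.png',cv2.resize(s['color'][100:260,270:420],None,fx=4,fy=3.7))
```

```text
4.1 [ 0.48555222 -0.14679576  0.13053109] [[-1.     0.021  0.001]
 [ 0.021  1.    -0.001]
 [-0.001 -0.001 -1.   ]] [-0.68972766 -0.23908894  6.07576283] [-0.07882115  0.15130865 -0.04298433] 0.014463311003392074
```

View pics/s2c.png

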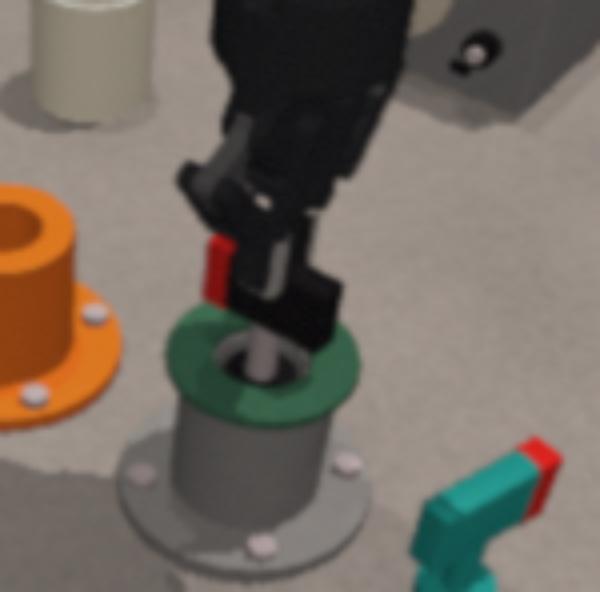

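{"op": "apply_moves", "data": {
  "increments": [
    [[-1, 0, 0, 0, 0, 0, 4], [-1, 0, 0, 0, 0, 0, 8], [-1, 0, 0, 0, 0, 0, 12], [-1, 0, 0, 0, 0, 0, 16], [-1, 0, 0, 0, 0, 0, 20], [-1, 0, 0, 0, 0, 0, 24], [-1, 0, 0, 0, 0, 0, 28], [-1, 0, 0, 0, 0, 0, 32], [-1, 0, 0, 0, 0, 0, 32]]
  ]
}}

```text
clock: 5.0
eef_pos: [0.4855, -0.1469, 0.1305]
eef_rot: [[-0.836, 0.549, 0.001], [0.549, 0.836, -0.001], [-0.001, -0.0, -1.0]]
wrist_force: [-1.2, -1.0, 2.8]
gripper_width: 0.0146
```

Run:
```python
from h import *
s=snap('wrist','w3');st=telemetry.state();print(st['clock'],st['eef_pos'],np.round(st['eef_rot'],3),st['wrist_force'],st['ft_torque'],st['gripper_width'])
```

```text
5.05 [ 0.48550895 -0.14683292  0.13055357] [[-0.838  0.546  0.001]
 [ 0.546  0.838 -0.001]
 [-0.001 -0.    -1.   ]] [-1.10832609 -1.02019162  4.42190001] [-0.37185313  0.20851388 -0.00304198] 0.014580557088369481
```

View pics/w3.png

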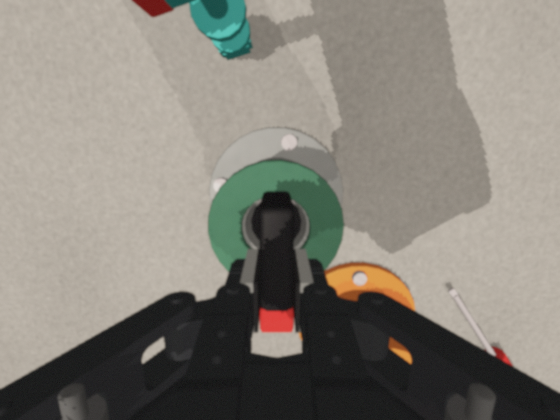

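The extension follows the gripper (red end at (277,320), in line with the jaws), so I continue the turn.

{"op": "apply_moves", "data": {
  "increments": [
    [[-1, 0, 0, 0, 0, 0, 4], [-1, 0, 0, 0, 0, 0, 8], [-1, 0, 0, 0, 0, 0, 12], [-1, 0, 0, 0, 0, 0, 16], [-1, 0, 0, 0, 0, 0, 20], [-1, 0, 0, 0, 0, 0, 24], [-1, 0, 0, 0, 0, 0, 28], [-1, 0, 0, 0, 0, 0, 32], [-1, 0, 0, 0, 0, 0, 32], [-1, 0, 0, 0, 0, 0, 32]]
  ]
}}

```text
clock: 6.05
eef_pos: [0.4854, -0.1469, 0.1305]
eef_rot: [[-0.424, 0.906, 0.001], [0.906, 0.424, -0.001], [-0.001, 0.0, -1.0]]
wrist_force: [-2.4, -0.5, 3.3]
gripper_width: 0.0149
```

Run:
```python
from h import *
st=telemetry.state();print(st['clock'],st['eef_pos'],np.round(st['eef_rot'],3),st['wrist_force'],st['ft_torque'],st['gripper_width'])
```

```text
6.05 [ 0.48541178 -0.14689074  0.13054781] [[-0.424  0.906  0.001]
 [ 0.906  0.424 -0.001]
 [-0.001  0.    -1.   ]] [-2.38333504 -0.501257    3.26295413] [-0.36946795  0.45570859 -0.05470007] 0.014861256476800118
```

Yaw is -64.9° against the mark at -65°. I open gently, in steps, then rise straight up.

{"op": "apply_moves", "data": {
  "increments": [
    [[-0.5, 0, 0, 0, 0, 0, 0], [-0.4, 0, 0, 0, 0, 0, 0], [-0.2, 0, 0, 0, 0, 0, 0], [0.2, 0, 0, 0, 0, 0, 0], [0.6, 0, 0, 0, 0, 0, 0], [1, 0, 0, 0, 0, 0, 0], [1, 0, 0, 0, 0, 0, 0], [1, 0, 0, 0, 0, 0, 0]]
  ],
  "force": 20
}}

```text
clock: 6.85
eef_pos: [0.4854, -0.1469, 0.1306]
eef_rot: [[-0.424, 0.906, 0.001], [0.906, 0.424, -0.001], [-0.001, 0.0, -1.0]]
wrist_force: [-0.2, -0.1, -0.1]
gripper_width: 0.0854
```

{"op": "apply_moves", "data": {
  "increments": [
    [[1, 0, 0, -1, 0, 0, 0], [1, 0, 0, -3, 0, 0, 0], [1, 0, 0, -6, 0, 0, 0], [1, 0, 0, -9, 0, 0, 0], [1, 0, 0, -12, 0, 0, 0], [1, 0, 0, -14, 0, 0, 0], [1, 0, 0, -14, 0, 0, 0]]
  ]
}}

```text
clock: 7.55
eef_pos: [0.4866, -0.1469, 0.2741]
eef_rot: [[-0.424, 0.906, 0.006], [0.906, 0.424, -0.002], [-0.004, 0.004, -1.0]]
wrist_force: [-0.2, 0.2, -1.7]
gripper_width: 0.086
```

Run:
```python
from h import *
s=snap('wrist','w4');a=s['color'][120:250,215:340]
st=telemetry.state();print(st['clock'],st['eef_pos'],np.round(st['eef_rot'],3),st['wrist_force'],st['gripper_width'])
cv2.imwrite('pics/w4c.png',cv2.resize(a,None,fx=4.5,fy=4.5,interpolation=2))
s=snap('side','s4')
```

```text
7.6 [ 0.48592203 -0.14683009  0.27234245] [[-0.424  0.906  0.004]
 [ 0.906  0.424 -0.002]
 [-0.003  0.002 -1.   ]] [ 0.3004558   0.3987855  -0.61805228] 0.08534753435983981
```

View pics/w4c.png

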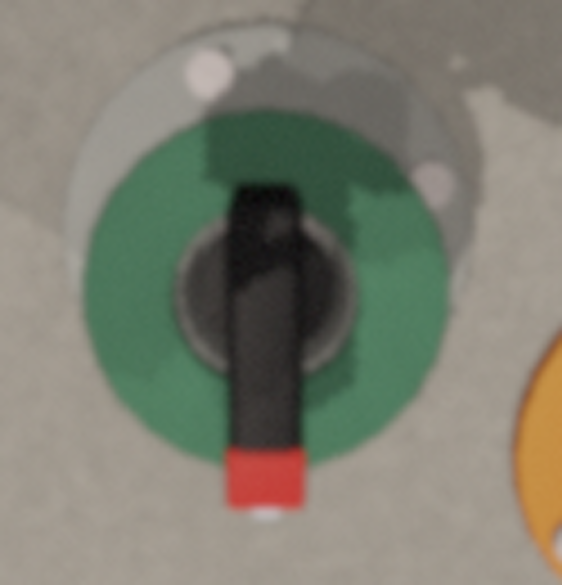

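View pics/s4.png

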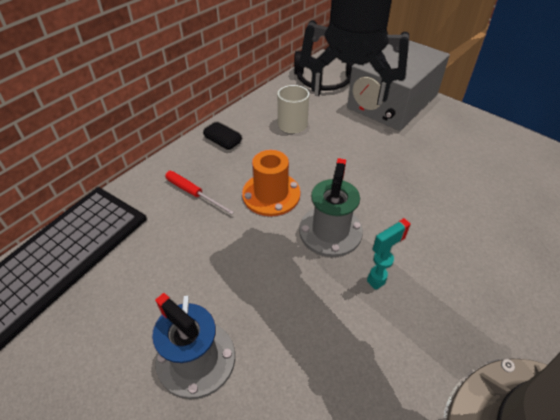

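Run:
```python
from h import *
s=np.load('pics/s4.npy',allow_pickle=True).item()
a=np.radians(-65);C=np.array([.4845,-.1465])
d=np.array([np.cos(a),np.sin(a)]);n=np.array([-d[1],d[0]])
P=[[*(C+sx*.032*d+sy*.008*n),z] for z in(.131,.171) for sx,sy in((1,1),(1,-1),(-1,-1),(-1,1))]
im=s['color'].copy()
big=cv2.resize(im[140:240,290:390],None,fx=6,fy=6,interpolation=2)
for p in proj(s,P): cv2.circle(big,tuple(int(v) for v in ((p-[290,140]+.5)*6)),3,(0,255,255),-1)
cv2.imwrite('pics/s4c.png',big)
```

```text
(no output)
```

View pics/s4c.png

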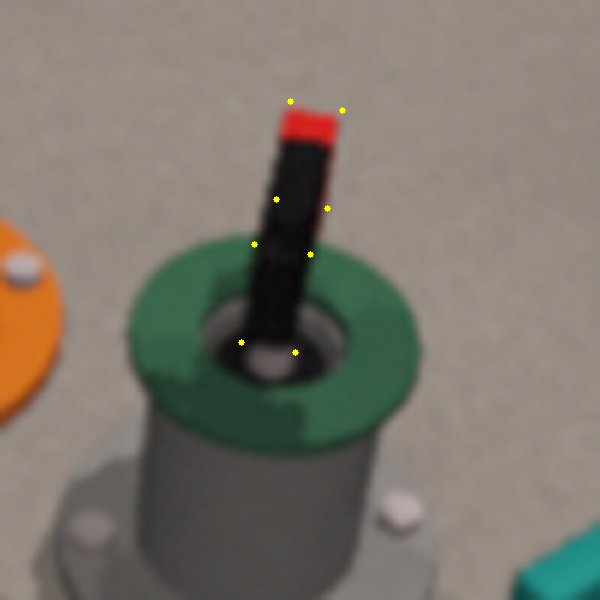

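```bash
python3 -c "
from bench import workorder;print(workorder.finish_job())"
```

```text
the job is handed in; nothing more can be done
None
```

I turned the green-collared foot's extension about 64° (1.1 rad) clockwise, let go and rose clear. I handed the job in at about 7.6 s.

**Pointing at the mark:** the last wrist picture shows the red end directly over the white mark. The gripper's heading at release was -64.9°, against -65° measured for the mark. I could only estimate the mark to within about 2–3°, because different points on it gave -61° to -67°.

**Seated and upright:** in the side picture, the handle is no higher than a seated one should be. The drawn model sat only about 1–2 pixels off, which is within the camera calibration. The blade looks upright and centred in the bore.

**Released and clear:** the gripper is fully open, the fingertips are about 10 cm above the handle, and the wrist force is near zero.

**Bystanders:** the blue extension and the turquoise and orange look-alikes look unmoved in the last side picture.

I could not read the nut's own angle. That it turned with the extension, at most its 6° play behind, is inferred from the extension staying seated.

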